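Wedge the rocking desk cabinet

TASK

The little drawer cabinet on the dormitory desk rocks because its orange foot is too short: by pushing only, never picking anything up, slide the wooden wedge thin end first under that foot until the cabinet no longer rocks, yet without jacking it up or shoving it out of its place. Then let go of the wedge, press down with the fingertips on the orange dot on the cabinet's top, straight above that foot, to feel that the corner no longer gives (push the wedge further if it does), and finish while still pressing there with roughly 5 to 20 N. Leave everything else on the desk where it stands.

Things in the scene. Friction and masses are not known exactly. Their poses are not given: they have to be found in the camera images.
- cabinet: wooden two-drawer desk cabinet (drawers fixed), loose, 1.2-1.8 kg, 220 (x) x 260 (y) x 150 mm tall, level on three black feet; the orange foot at its (-x, +y) corner is too short, so that corner dips under 2-3 N. Origin: on the desk under its middle; x away from the drawer fronts, z up. Feet: 24 mm cylinders at x +-85, y +-105 mm; the wooden body starts 30 mm up
- foot_spot (a point): point on the desk straight below the orange short foot's axis, at (-85, +105, 0) mm in the cabinet's frame. The foot's flat sole, 24 mm across, hangs an unknown 6 to 12 mm above it
- press_spot (a point): orange dot on the cabinet's flat top straight above the short foot, at (-85, +105, 150) mm in the cabinet's frame, 25 mm from the top's edges
- wedge: loose dark wooden wedge, 150 long (x) x 60 wide (y) mm, 80 g, flat on the desk off the cabinet's +y side. Top slopes from 25 mm high at the upright back (x -75) to 3 mm at the thin end (x +75), which points roughly to the cabinet. Origin: middle of its underside. Slides under 1 N until the slope meets the foot; much above 6 N it jacks up or shoves the cabinet. Friction holds it where left
- wedge_tip (a point): middle of the thin end's lower edge, x = +75 mm in the wedge's frame
- wedge_back (a point): middle of the wedge's upright back face, x = -75 mm, 12.5 mm above the desk
- jar: small lidded jar of red sauce, 66 mm across, 85 mm tall, bystander; origin at the centre of its underside
- mug: grey mug-bowl with a handle, 110 mm across, 75 mm tall, bystander; origin at the centre of its underside
- cup: white cup, 72 mm across, 85 mm tall, bystander; origin at the centre of its underside
- sprayer: white spray bottle with red trigger head, 84 mm across, 221 mm tall, bystander; origin at the centre of its underside
- flask: blue drinking bottle, 68 mm across, 200 mm tall, bystander; origin at the centre of its underside
- toothbrush: toothbrush lying flat, 170 x 11 mm, up to 16 mm high, along its x axis, bystander; origin at the centre of its underside
Mind the look-alikes: they are no part of the job. What is meant by the wedge is not blue, green or yellow, and is the larger of those in its own colour.

How it is judged:
By the outcome, as a careful person would: the job done as asked, in the order asked, and still so for the second after the job is handed in, while the arm keeps its last pose, push and grip.
It also fails if it takes over 72 s, if anything falls off the work surface, if the arm or the gripper's body presses on something with over 40 N, if the wrist force passes 120 N, or if a joint passes its speed limit or range.

ROBOT

A 6-joint arm with a two-finger parallel gripper is mounted at the origin on the work surface. World frame = base frame: x ahead of the robot, y to its left, z up, the work surface at z = 0. Lengths are in mm, angles in degrees, forces in N, time in s.
With the tool pointing down it reaches from about 325 to 850 mm from the base axis. Payload 4.4 kg.
Tool frame: the origin (TCP) lies at the very end of the fingers, on their centre line; the grasp point (between the pads) lies 19 mm behind it; z points along the fingers, y is the line along which they close (so a half turn about z gives the same grasp; the last joint's range is limited). The gripper opens to 94 mm and grips with 3 to 60 N. Pads are 16 mm wide; open, the fingers measure 119 mm over their backs; the gripper's body (75 mm by 177 mm) begins 78 mm behind the grasp point.
Start: joints at [64.486, 11.837, 88.321, -0, 79.842, -8.623], TCP at [167.075, 550.194, 205.447] pointing down, gripper open.
Joint ranges: [-156.59, 156.59], [-49.26, 127.26], [12.9, 141.05], [-63.56, 243.56], [4.71, 150.69], [-161.64, 161.64]. Speed limits (degrees/s): [159.86, 159.86, 180, 180, 180, 180].

INTERFACE

Orientations are given as [roll, pitch, yaw] about the fixed x, y, z axes, in that order (R = Rz(yaw) Ry(pitch) Rx(roll)).
In Python, from cell import manip gives the robot as it stands. The module is installed in compiled form; this text tells all that it offers.
- The arm moves only by the tool servo_tool, never from a script. Its argument "rows" is a list of rows, each an object with "travel": the shift along the tool's x, y, z scaled (see below), a list of three; "rot": the turn, a rotation vector about the tool's x, y, z scaled (see below), a list of three. In form: [{"travel": [dx, dy, dz], "rot": [ax, ay, az]}, ...]. A call has 1 to 12 rows; each row is the pose to reach, as a shift and turn from the pose commanded when the call began, along the tool's axes at that moment; what a row does not reach only later rows make up. The controller multiplies each number of a shift by 800 mm and each number of a turn by 90 degrees. A row lasts 1/10 s, in which the tool goes at most 50 mm and 8.59 degrees, less where a joint would pass 70% of its speed; a pose out of reach is approached as far as the arm can. A call with a number of a shift or a turn outside -1 to 1 is refused whole. A call with a gripper value outside its range is refused whole. "fingers" is the gripper command: -1 is shut, 1 is fully open, values between are in proportion, set as the call begins (left out, the last holds). The fingers move at their own pace and stop on an object; the grip force is fixed at half the most. Time passes only in rows, so rows that repeat a pose let the fingers close. It gives the time, the measured TCP pose, the force, the opening and the grip force at its end, in the units of the state.
- manip.observe(): the state, without advancing time (a new reading comes with each control period).
- manip.capture(name): name is "scene" or "top" or "wrist"; returns the picture (400x640x3 uint8, red, green, blue); there is no depth.
- manip.get_calibration(name): a dict with "vfov" (degrees; the focal length in pixels is half the picture's height over the tangent of half this angle, whatever the lens; pixels are square), "cx", "cy" (the principal point, pixels), "R" (3x3) and "t" (3): a world point X has camera coordinates R X + t; the wrist camera has in their place "T_tool_cam" (4x4, takes a point from camera to tool coordinates, whose origin is the TCP and whose axes are the flange's). Camera axes: x right, y down, z forward; pixel columns grow to the right and rows downward; lengths in mm; the calibration is good to about 2 mm. A picture is of the moment at which its call begins: read the wrist's pose just before it. get_calibration takes no time and is no camera call.
- manip.hand_in(): hands the job in; it is judged then, once.
The state is a dict: "clock": time; "joint_pos": joint angles; "qvel": joint speeds; "tau": joint torques, N m; "eef_pos": TCP position; "tcp_rot": TCP orientation; "force": force on the tool from outside, world axes, zero at the start; "moment": the same for the moment, N m; "grip_width": finger opening in mm; "finger_force": force on a finger pad.
Only numpy, scipy, OpenCV 4.12 (cv2) and the standard library are available. Lean on these libraries where they do the work, as an engineer would, in place of code of your own. Each camera call takes 0.05 s, during which the arm holds its last target. There are 200 camera calls.

## Working session

There is one attempt and no reset: what is moved stays moved. The work goes in short steps, Python scripts to look and compute and a tool call to move; the robot and the scene stay as the last step left them, time stands still between calls to the robot, and variables do not carry over. Pictures are saved under pics/ and viewed, at most 10 in all, crops included, and the job is handed in when it is done.

Besides the shell and the picture viewer there is one more tool, called in YAML: its name, and indented under it one key for each argument. servo_tool: Moves the arm, as the interface text tells. Its arguments: {"type":"object","properties":{"rows":{"type":"array","items":{"type":"object","properties":{"travel":{"type":"array","items":{"type":"number","minimum":-1,"maximum":1}},"rot":{"type":"array","items":{"type":"number","minimum":-1,"maximum":1}}}}},"fingers":{"type":"number"}},"required":["rows"]}

```bash
mkdir -p pics; python3 - <<'E'
from cell import manip
import cv2
s=manip.observe();print(s)
for n in("scene","top"):
    im=manip.capture(n);cv2.imwrite(f"pics/{n}0.png",im[:,:,::-1]);print(n,manip.get_calibration(n))
print(manip.get_calibration("wrist"))
E
```

```text
{'clock': 0.0, 'joint_pos': array([ 6.44851876e+01,  1.18838598e+01,  8.84022103e+01, -1.88190666e-03,
        7.98402173e+01, -8.62536478e+00]), 'qvel': array([-0.01869407, -0.00134227,  0.00939436, -0.02206854,  0.02935807,
        0.00778754]), 'tau': array([-1.24875864e-03, -3.70888603e+01, -2.81408769e+01,  6.95797568e-02,
        3.63896519e-02, -1.83502589e-04]), 'eef_pos': array([166.75546375, 549.47063432, 204.31608386]), 'tcp_rot': array([-1.79874863e+02, -1.71089629e-02,  1.63110868e+02]), 'force': array([-0.04280353, -0.38326043, -0.25112641]), 'moment': array([0.01497338, 0.00747659, 0.02520674]), 'finger_force': 0.0, 'grip_width': 94.09172749921163}
scene {'vfov': 47.08013097623274, 'cx': 327.6578881474062, 'cy': 199.72175713336847, 'R': array([[-0.70974035,  0.70422919, -0.01816266],
       [ 0.506627  ,  0.49233789, -0.70776584],
       [-0.4894872 , -0.51153167, -0.70621359]]), 't': array([ 309.74426899, -216.27741052, 1805.58152398])}
top {'vfov': 47.03678498701407, 'cx': 318.9907582618379, 'cy': 201.49989442848928, 'R': array([[ 0.01234661, -0.99988996,  0.00822344],
       [-0.99838805, -0.01278286, -0.05529829],
       [ 0.05539732, -0.00752744, -0.99843601]]), 't': array([  43.78425152,  503.99811901, 1594.67252695])}
{'vfov': 60.54256563583043, 'cx': 319.26816488643976, 'cy': 200.33994512837558, 'T_tool_cam': array([[ 3.58405176e-04, -9.73535892e-01, -2.28533889e-01,
         6.58232463e+01],
       [ 9.99999932e-01,  3.69481977e-04, -5.68324581e-06,
         4.05086532e-01],
       [ 8.99719970e-05, -2.28533872e-01,  9.73535958e-01,
        -1.79746308e+02],
       [ 0.00000000e+00,  0.00000000e+00,  0.00000000e+00,
         1.00000000e+00]])}
```

View pics/top0.png

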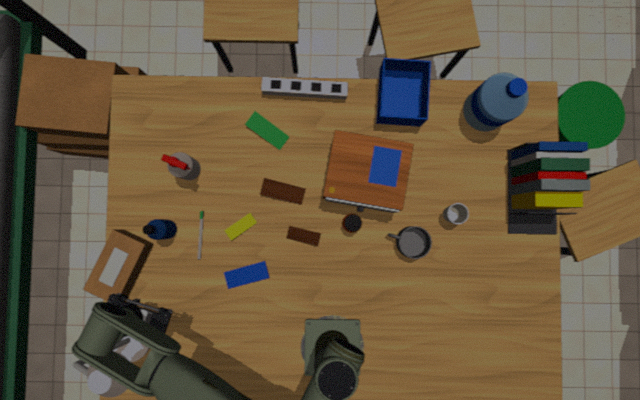

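View pics/scene0.png

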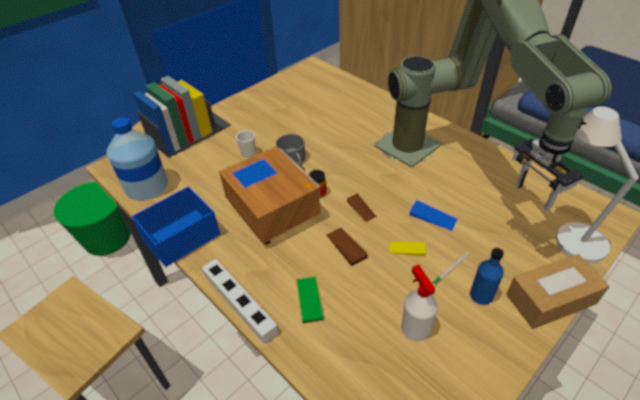

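The top view shows two dark brown blocks: A at (283,190), about 43 px or 150 mm long, and B at (304,236), about 33 px or 115 mm long. The blue, green and yellow ones are ruled out by colour, so A, the larger brown one, fits. The cabinet is at (369,170), with its orange dot at (332,190). I'll confirm A in a crop and measure.

```bash
cat > h.py <<'E'
import numpy as np,cv2
from cell import manip
from scipy.spatial.transform import Rotation as Ro
def cam(n,s=None):
    c=manip.get_calibration(n);f=200/np.tan(np.radians(c['vfov']/2));K=(f,c['cx'],c['cy'])
    if n=='wrist':
        T=c['T_tool_cam'];Rt=Ro.from_euler('xyz',s['tcp_rot'],degrees=True).as_matrix()
        return K,Rt@T[:3,:3],Rt@T[:3,3]+s['eef_pos']
    return K,c['R'].T,-c['R'].T@c['t']
def ray(C,p,z):
    (f,cx,cy),R,o=C;p=np.atleast_2d(p).astype(float)
    d=np.c_[(p[:,0]-cx)/f,(p[:,1]-cy)/f,np.ones(len(p))]@R.T
    return o+d*((np.asarray(z)-o[2])/d[:,2])[:,None]
def proj(C,X):
    (f,cx,cy),R,o=C;c=(np.atleast_2d(X)-o)@R
    return np.c_[f*c[:,0]/c[:,2]+cx,f*c[:,1]/c[:,2]+cy]
def quad(mask):
    cs=cv2.findContours(mask,cv2.RETR_EXTERNAL,cv2.CHAIN_APPROX_NONE)[0]
    return max(cs,key=cv2.contourArea)
E
python3 - <<'E'
from h import *
im=cv2.imread('pics/top0.png');C=cam('top')
hsv=cv2.cvtColor(im,cv2.COLOR_BGR2HSV)
print(hsv[190,283],hsv[236,304],hsv[190,332],hsv[150,345],hsv[190,312])
m=((hsv[:,:,2]<110)&(hsv[:,:,0]<20)&(hsv[:,:,1]>90)).astype(np.uint8)
w=np.zeros_like(m);w[172:210,255:312]=m[172:210,255:312]
c=quad(w);print('wedge px',cv2.minAreaRect(c),cv2.contourArea(c))
b=cv2.boxPoints(cv2.minAreaRect(c));print(b,ray(C,b,[10]*4).round(1))
# orange dot
o=((hsv[:,:,0]>8)&(hsv[:,:,0]<22)&(hsv[:,:,1]>190)&(hsv[:,:,2]>150)).astype(np.uint8)
o2=np.zeros_like(o);o2[180:200,322:345]=o[180:200,322:345];M=cv2.moments(o2,True)
print(M['m00']);
if M['m00']: print(ray(C,[[M['m10']/M['m00'],M['m01']/M['m00']]],[150]))
cv2.imwrite('pics/crop1.png',cv2.resize(im[115:260,240:430],None,fx=4,fy=4,interpolation=cv2.INTER_CUBIC))
E
```

```text
[  9 189  62] [  6 157  60] [ 21 211 139] [ 12 168 140] [ 18 136 135]
wedge px ((282.35296630859375, 191.58822631835938), (43.656410217285156, 18.91777801513672), 14.03624439239502) 738.5
[[258.88235 195.47058]
 [263.4706  177.11765]
 [305.82358 187.70587]
 [301.23532 206.0588 ]] [[522.1 261.1  10. ]
 [586.9 246.3  10. ]
 [551.6  96.9  10. ]
 [486.8 112.1  10. ]]
0.0
```

View pics/crop1.png

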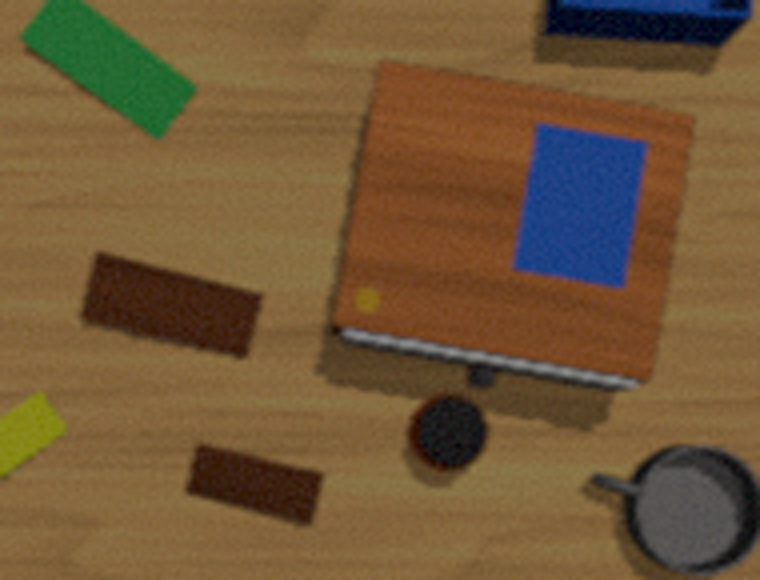

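The crop confirms it: A is the larger plain dark-brown block, with corners near crop (98,253), (262,293), (247,357) and (82,322). The cabinet's top corners are (380,62), (693,115), (650,382) and (337,330), and the dot is at (367,300).

```bash
python3 - <<'E'
from h import *
C=cam('top');full=lambda a:np.array(a)/4+[240-.375,115-.375]
cab=ray(C,full([(380,62),(693,115),(650,382),(337,330)]),[150]*4)
print(cab.round(0),[np.linalg.norm(cab[i]-cab[(i+1)%4]).round(0) for i in range(4)])
dot=ray(C,full([(367,300)]),[150])[0];print('dot',dot)
ctr=cab.mean(0)
ey=cab[0]-cab[1]+cab[3]-cab[2];yaw=np.degrees(np.arctan2(-ey[0],ey[1]));print('ctr',ctr,'yaw',yaw)
R=Ro.from_euler('z',yaw,degrees=True).as_matrix();print('foot',R@[-85,105,0]+ctr)
w=ray(C,full([(98,253),(262,293),(247,357),(82,322)]),[25,3,3,25]);print(w.round(1))
back=(w[0]+w[3])/2;tip=(w[1]+w[2])/2;print('back',back,'tip',tip,'len',np.linalg.norm((tip-back)[:2]),'dir',np.degrees(np.arctan2(*(tip-back)[[1,0]])),'wid',np.linalg.norm(w[0]-w[3]))
# scene cam check
im=cv2.imread('pics/scene0.png');S=cam('scene')
hs=cv2.cvtColor(im,cv2.COLOR_BGR2HSV)
m=((hs[:,:,2]<110)&(hs[:,:,0]<20)&(hs[:,:,1]>90)).astype(np.uint8);w2=np.zeros_like(m);w2[222:270,322:372]=m[222:270,322:372]
c=quad(w2);M=cv2.moments(c);print('scene wedge',ray(S,[[M['m10']/M['m00'],M['m01']/M['m00']]],[10]),'expected ctr',(back+tip)/2)
# other objects' rough positions (pixel base guess)
for n,p,z in [('jar',(352,223),85),('flask',(160,230),150),('toothbrush',(201,235),8),('sprayer',(183,167),150),('smallwedge',(304,236),8)]:print(n,ray(C,[p],[z]).round(0))
E
```

```text
[[ 727.    3.  150.]
 [ 688. -250.  150.]
 [ 472. -216.  150.]
 [ 510.   36.  150.]] [np.float64(256.0), np.float64(219.0), np.float64(254.0), np.float64(220.0)]
dot [534.51141551  11.88596575 150.        ]
ctr [ 599.24468728 -106.57691629  150.        ] yaw -8.808727984792384
foot [531.32657593  10.20120731 150.        ]
[[582.7 242.2  25. ]
 [551.5  99.6   3. ]
 [494.8 112.    3. ]
 [522.3 255.   25. ]]
back [552.53281896 248.620852    25.        ] tip [523.1783353 105.7560923   3.       ] len 145.84932387329658 dir -101.61099045942935 wid 61.701304524225094
scene wedge [[542.70548794 194.71174612  10.        ]] expected ctr [537.85557713 177.18847215  14.        ]
jar [[429. -60.  85.]]
flask [[399. 556. 150.]]
toothbrush [[381. 461.   8.]]
sprayer [[601. 489. 150.]]
smallwedge [[382. 101.   8.]]
```

```bash
cat >> h.py <<'E'
import json,os
def goal(pos,yaw,save=True):
    c=json.load(open('cmd.json')) if os.path.exists('cmd.json') else {'p':[167.075,550.194,205.447],'yaw':163.11}
    R=Ro.from_euler('xyz',[180,0,c['yaw']],degrees=True).as_matrix()
    t=(R.T@(np.array(pos)-c['p'])/800).round(4);r=round(-(yaw-c['yaw'])/90,4)
    new={'p':(R@t*800+c['p']).tolist(),'yaw':c['yaw']-90*r}
    if save: json.dump(new,open('cmd.json','w'))
    print('travel',t.tolist(),'rotz',r,'cmd',np.round(new['p'],2),round(new['yaw'],2),'dist',round(float(np.linalg.norm(t)*800)))
E
python3 -c "
from h import *
goal([470,212,110],171.2)"
```

```text
travel [-0.4851, -0.2945, 0.1193] rotz -0.0899 cmd [469.96 212.01 110.01] 171.2 dist 464
```

servo_tool:
  fingers: 0.28
  rows:
    - {"travel": [-0.4851,-0.2945,0.1193],"rot": [0,0,-0.0899]}
    - {"travel": [-0.4851,-0.2945,0.1193],"rot": [0,0,-0.0899]}
    - {"travel": [-0.4851,-0.2945,0.1193],"rot": [0,0,-0.0899]}
    - {"travel": [-0.4851,-0.2945,0.1193],"rot": [0,0,-0.0899]}
    - {"travel": [-0.4851,-0.2945,0.1193],"rot": [0,0,-0.0899]}
    - {"travel": [-0.4851,-0.2945,0.1193],"rot": [0,0,-0.0899]}
    - {"travel": [-0.4851,-0.2945,0.1193],"rot": [0,0,-0.0899]}
    - {"travel": [-0.4851,-0.2945,0.1193],"rot": [0,0,-0.0899]}
    - {"travel": [-0.4851,-0.2945,0.1193],"rot": [0,0,-0.0899]}
    - {"travel": [-0.4851,-0.2945,0.1193],"rot": [0,0,-0.0899]}
    - {"travel": [-0.4851,-0.2945,0.1193],"rot": [0,0,-0.0899]}
    - {"travel": [-0.4851,-0.2945,0.1193],"rot": [0,0,-0.0899]}

```text
clock: 1.3
eef_pos: [469.1, 212.6, 109.8]
tcp_rot: [180.0, -0.1, 171.2]
force: [-0.1, -0.1, -0.3]
grip_width: 60.3
finger_force: 0.0
```

```bash
python3 - <<'E'
from h import *
s=manip.observe();im=manip.capture('wrist')[:,:,::-1];cv2.imwrite('pics/w1.png',im)
np.save('w1.npy',np.r_[s['eef_pos'],s['tcp_rot']]);print(s['clock'],s['eef_pos'],s['tcp_rot'],s['force'])
E
```

```text
1.3 [469.08504869 212.5794786  109.75662293] [ 1.79985130e+02 -8.58241840e-02  1.71187199e+02] [-0.08662065 -0.11800207 -0.25046427]
```

View pics/w1.png

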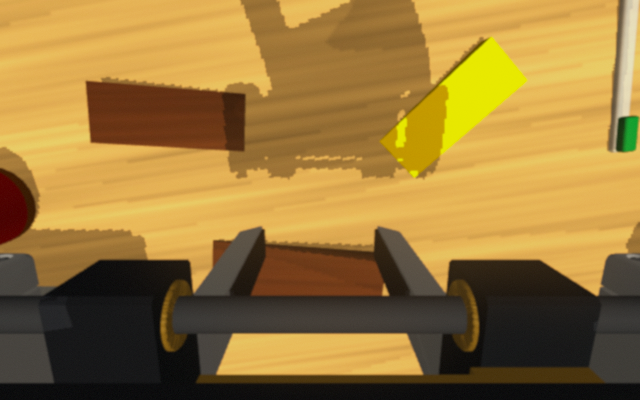

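The wrist view shows the small brown block at (165,117), the yellow one at (455,105), and our wedge partly behind the fingers, with its −x edge running from (215,241) to (384,252). I'll check that edge against the top view and then go down beside it.

```bash
python3 - <<'E'
from h import *
v=np.load('w1.npy');C=cam('wrist',{'eef_pos':v[:3],'tcp_rot':v[3:]})
print(ray(C,[(215,241),(384,252),(384,252),(384,290),(246,150),(245,94),(86,142),(88,82)],[3,25,15,15,10,10,3,3]).round(1))
goal([470,212,5],171.2)
E
```

```text
[[492.8 116.2   3. ]
 [516.6 259.5  25. ]
 [520.8 260.9  15. ]
 [556.1 257.   15. ]
 [418.4 160.8  10. ]
 [375.7 168.7  10. ]
 [392.1  30.    3. ]
 [346.9  45.9   3. ]]
travel [-0.0, -0.0, 0.1313] rotz 0.0 cmd [469.96 212.01   4.97] 171.2 dist 105
```

servo_tool:
  rows:
    - {"travel": [0,0,0.06],"rot": [0,0,0]}
    - {"travel": [0,0,0.1],"rot": [0,0,0]}
    - {"travel": [0,0,0.1313],"rot": [0,0,0]}
    - {"travel": [0,0,0.1313],"rot": [0,0,0]}
    - {"travel": [0,0,0.1313],"rot": [0,0,0]}

```text
clock: 1.85
eef_pos: [469.3, 213.3, 5.6]
tcp_rot: [180.0, -0.0, 171.3]
force: [0.3, 0.1, 0.2]
grip_width: 60.2
finger_force: 0.0
```

servo_tool:
  rows:
    - {"travel": [-0.012,0,0],"rot": [0,0,0]}
    - {"travel": [-0.02,0,0],"rot": [0,0,0]}
    - {"travel": [-0.026,0,0],"rot": [0,0,0]}
    - {"travel": [-0.032,0,0],"rot": [0,0,0]}
    - {"travel": [-0.038,0,0],"rot": [0,0,0]}
    - {"travel": [-0.044,0,0],"rot": [0,0,0]}
    - {"travel": [-0.05,0,0],"rot": [0,0,0]}
    - {"travel": [-0.056,0,0],"rot": [0,0,0]}
    - {"travel": [-0.062,0,0],"rot": [0,0,0]}
    - {"travel": [-0.069,0,0],"rot": [0,0,0]}
    - {"travel": [-0.069,0,0],"rot": [0,0,0]}

```text
clock: 2.95
eef_pos: [525.6, 203.5, 5.1]
tcp_rot: [180.0, 0.1, 171.2]
force: [0.0, 0.8, 0.3]
grip_width: 60.4
finger_force: 0.0
```

servo_tool:
  rows:
    - {"travel": [0.02,0,0],"rot": [0,0,0]}
    - {"travel": [0.045,0,0],"rot": [0,0,0]}
    - {"travel": [0.045,0,0],"rot": [0,0,0]}
    - {"travel": [0.045,0,-0.06],"rot": [0,0,0]}
    - {"travel": [0.045,0,-0.12],"rot": [0,0,0]}
    - {"travel": [0.045,0,-0.125],"rot": [0,0,0]}
    - {"travel": [0.045,0,-0.125],"rot": [0,0,0]}

```text
clock: 3.65
eef_pos: [491.5, 209.5, 107.3]
tcp_rot: [179.9, 0.3, 171.2]
force: [0.0, 0.5, 0.4]
grip_width: 60.4
finger_force: 0.0
```

```bash
python3 - <<'E'
from h import *
c=json.load(open('cmd.json'));R=Ro.from_euler('xyz',[180,0,c['yaw']],degrees=True).as_matrix()
c['p']=(R@[(-.069+.045)*800,0,-100]+c['p']).tolist();json.dump(c,open('cmd.json','w'))
s=manip.observe();print(c,s['eef_pos'],s['force'])
im=manip.capture('top')[:,:,::-1];cv2.imwrite('pics/t2f.png',im)
cv2.imwrite('pics/t2.png',cv2.resize(im[130:230,240:380],None,fx=5,fy=5,interpolation=cv2.INTER_CUBIC))
E
```

```text
{'p': [488.9388446525863, 209.0688744998373, 104.96699999999996], 'yaw': 171.20100000000002} [491.50812374 209.47201028 107.34070363] [0.01621853 0.47999697 0.35311363]
```

View pics/t2.png

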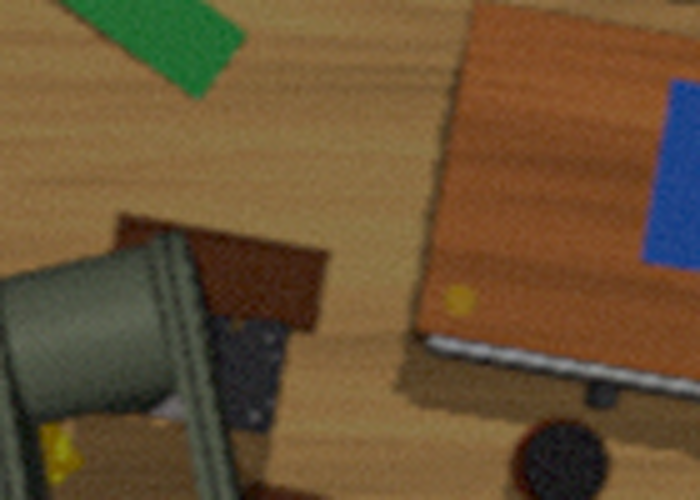

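The wedge now has its +x edge from crop (122,215) to (330,253) and its thin end from (330,253) to (313,332). The dot is at (459,300).

```bash
python3 - <<'E'
from h import *
C=cam('top');full=lambda a:np.array(a)/5+[240-.4,130-.4]
w=ray(C,full([(122,215),(330,253),(313,332)]),[25,3,3]);d=ray(C,full([(459,300)]),[150])[0]
print(w.round(1),'dot',d.round(1))
e=w[1]-w[0];th=np.arctan2(e[1],e[0]);print('dir from edge',np.degrees(th),np.linalg.norm(e[:2]))
e2=w[2]-w[1];print('dir from tip',np.degrees(np.arctan2(e2[1],e2[0]))+90-360*0,np.linalg.norm(e2))
tip=(w[1]+w[2])/2;th=np.radians(-98.8);u=np.array([np.cos(th),np.sin(th)]);n=np.array([u[1],-u[0]])
f=np.array([533,11]);r=f-tip[:2];print('tip',tip,'ahead',r@u,'lateral(foot rel tip, along',n,')',r@n,'back',tip[:2]-150*u)
E
```

```text
[[601.2 243.   25. ]
 [578.7  98.3   3. ]
 [522.7 109.5   3. ]] dot [534.6  11.8 150. ]
dir from edge -98.80947613718588 146.50653742216454
dir from tip 258.70420255317333 57.17854528528833
tip [550.6962619  103.85575461   3.        ] ahead 94.46996951023392 lateral(foot rel tip, along [-0.98822838  0.15298584] ) 3.282332980765818 back [573.64413734 252.09001183]
```

```bash
python3 -c "
from h import *
goal([579,287,105],81.2)"
```

```text
travel [-0.0964, 0.1135, -0.0] rotz 1.0 cmd [579.04 287.   104.97] 81.2 dist 119
```

servo_tool:
  fingers: -0.65
  rows:
    - {"travel": [-0.0964,0.1135,0],"rot": [0,0,1]}
    - {"travel": [-0.0964,0.1135,0],"rot": [0,0,1]}
    - {"travel": [-0.0964,0.1135,0],"rot": [0,0,1]}
    - {"travel": [-0.0964,0.1135,0],"rot": [0,0,1]}
    - {"travel": [-0.0964,0.1135,0],"rot": [0,0,1]}
    - {"travel": [-0.0964,0.1135,0],"rot": [0,0,1]}
    - {"travel": [-0.0964,0.1135,0],"rot": [0,0,1]}
    - {"travel": [-0.0964,0.1135,0],"rot": [0,0,1]}
    - {"travel": [-0.0964,0.1135,0],"rot": [0,0,1]}
    - {"travel": [-0.0964,0.1135,0],"rot": [0,0,1]}
    - {"travel": [-0.0964,0.1135,0],"rot": [0,0,1]}
    - {"travel": [-0.0964,0.1135,0],"rot": [0,0,1]}

```text
clock: 4.9
eef_pos: [577.4, 286.2, 101.9]
tcp_rot: [-179.7, 0.1, 81.2]
force: [-0.3, 0.4, -0.3]
grip_width: 16.3
finger_force: 0.0
```

servo_tool:
  rows:
    - {"travel": [0,0,0.05],"rot": [0,0,0]}
    - {"travel": [0,0,0.09],"rot": [0,0,0]}
    - {"travel": [0,0,0.12],"rot": [0,0,0]}
    - {"travel": [0,0,0.12],"rot": [0,0,0]}
    - {"travel": [0,0,0.12],"rot": [0,0,0]}

```text
clock: 5.4
eef_pos: [578.1, 286.6, 7.7]
tcp_rot: [-179.9, 0.1, 81.2]
force: [0.9, 0.3, 0.8]
grip_width: 16.1
finger_force: 0.0
```

servo_tool:
  rows:
    - {"travel": [-0.012,0,0],"rot": [0,0,0]}
    - {"travel": [-0.024,0,0],"rot": [0,0,0]}
    - {"travel": [-0.034,0,0],"rot": [0,0,0]}
    - {"travel": [-0.044,0,0],"rot": [0,0,0]}
    - {"travel": [-0.054,0,0],"rot": [0,0,0]}
    - {"travel": [-0.064,0,0],"rot": [0,0,0]}
    - {"travel": [-0.074,0,0],"rot": [0,0,0]}
    - {"travel": [-0.084,0,0],"rot": [0,0,0]}
    - {"travel": [-0.094,0,0],"rot": [0,0,0]}
    - {"travel": [-0.102,0,0],"rot": [0,0,0]}
    - {"travel": [-0.11,0,0],"rot": [0,0,0]}
    - {"travel": [-0.11,0,0],"rot": [0,0,0]}

```text
clock: 6.6
eef_pos: [565.3, 199.0, 8.8]
tcp_rot: [-180.0, 0.0, 81.2]
force: [-0.0, -0.7, 0.1]
grip_width: 16.2
finger_force: 0.0
```

```bash
python3 - <<'E'
from h import *
im=manip.capture('top')[:,:,::-1];cv2.imwrite('pics/t3f.png',im)
cv2.imwrite('pics/t3.png',cv2.resize(im[130:230,260:400],None,fx=5,fy=5,interpolation=cv2.INTER_CUBIC))
E
```

```text
(no output)
```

View pics/t3.png

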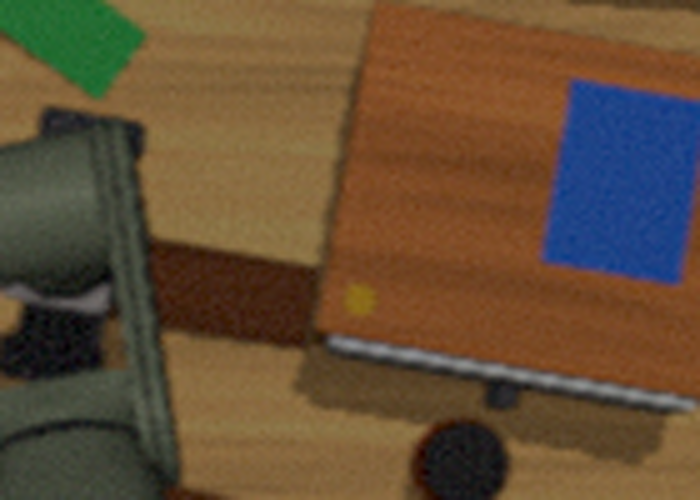

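The wedge is straight and goes under the cabinet in line with the foot: its edges are at crop (315,265) and (315,345), and the dot is at (360,300). I'll carry on more slowly and watch the force.

servo_tool:
  rows:
    - {"travel": [-0.005,0,0],"rot": [0,0,0]}
    - {"travel": [-0.01,0,0],"rot": [0,0,0]}
    - {"travel": [-0.015,0,0],"rot": [0,0,0]}
    - {"travel": [-0.02,0,0],"rot": [0,0,0]}
    - {"travel": [-0.025,0,0],"rot": [0,0,0]}
    - {"travel": [-0.03,0,0],"rot": [0,0,0]}
    - {"travel": [-0.034,0,0],"rot": [0,0,0]}
    - {"travel": [-0.038,0,0],"rot": [0,0,0]}
    - {"travel": [-0.04,0,0],"rot": [0,0,0]}
    - {"travel": [-0.04,0,0],"rot": [0,0,0]}

```text
clock: 7.65
eef_pos: [560.6, 168.1, 9.0]
tcp_rot: [-180.0, 0.0, 81.2]
force: [-1.2, 1.0, -0.5]
grip_width: 16.5
finger_force: 0.0
```

servo_tool:
  rows:
    - {"travel": [-0.0015,0,0],"rot": [0,0,0]}
    - {"travel": [-0.003,0,0],"rot": [0,0,0]}
    - {"travel": [-0.0045,0,0],"rot": [0,0,0]}
    - {"travel": [-0.005,0,0],"rot": [0,0,0]}

```text
clock: 8.05
eef_pos: [560.1, 164.5, 9.0]
tcp_rot: [180.0, -0.0, 81.2]
force: [1.2, 0.8, 0.9]
grip_width: 16.6
finger_force: 0.2
```

servo_tool:
  rows:
    - {"travel": [-0.0015,0,0],"rot": [0,0,0]}
    - {"travel": [-0.003,0,0],"rot": [0,0,0]}
    - {"travel": [-0.0045,0,0],"rot": [0,0,0]}
    - {"travel": [-0.005,0,0],"rot": [0,0,0]}

```text
clock: 8.45
eef_pos: [559.5, 160.4, 9.0]
tcp_rot: [180.0, -0.0, 81.2]
force: [0.4, 0.4, 0.1]
grip_width: 16.4
finger_force: 0.2
```

servo_tool:
  rows:
    - {"travel": [-0.0015,0,0],"rot": [0,0,0]}
    - {"travel": [-0.003,0,0],"rot": [0,0,0]}
    - {"travel": [-0.004,0,0],"rot": [0,0,0]}

```text
clock: 8.75
eef_pos: [559.0, 157.2, 9.0]
tcp_rot: [180.0, -0.0, 81.2]
force: [-0.1, 0.6, 0.1]
grip_width: 16.5
finger_force: 0.3
```

servo_tool:
  rows:
    - {"travel": [-0.0015,0,0],"rot": [0,0,0]}
    - {"travel": [-0.003,0,0],"rot": [0,0,0]}
    - {"travel": [-0.004,0,0],"rot": [0,0,0]}

```text
clock: 9.05
eef_pos: [558.5, 154.1, 9.0]
tcp_rot: [180.0, -0.0, 81.2]
force: [-0.1, 0.3, 0.7]
grip_width: 16.6
finger_force: 0.3
```

servo_tool:
  rows:
    - {"travel": [-0.0015,0,0],"rot": [0,0,0]}
    - {"travel": [-0.003,0,0],"rot": [0,0,0]}
    - {"travel": [-0.003,0,0],"rot": [0,0,0]}

```text
clock: 9.35
eef_pos: [558.1, 151.6, 8.9]
tcp_rot: [-180.0, 0.0, 81.2]
force: [0.0, -0.7, -0.0]
grip_width: 16.1
finger_force: 0.0
```

servo_tool:
  rows:
    - {"travel": [-0.0015,0,0],"rot": [0,0,0]}
    - {"travel": [-0.003,0,0],"rot": [0,0,0]}
    - {"travel": [-0.003,0,0],"rot": [0,0,0]}

```text
clock: 9.65
eef_pos: [557.7, 149.2, 8.9]
tcp_rot: [-180.0, 0.0, 81.2]
force: [-0.0, -0.2, 0.3]
grip_width: 16.8
finger_force: 0.0
```

servo_tool:
  rows:
    - {"travel": [-0.0015,0,0],"rot": [0,0,0]}
    - {"travel": [-0.003,0,0],"rot": [0,0,0]}
    - {"travel": [-0.003,0,0],"rot": [0,0,0]}

```text
clock: 9.95
eef_pos: [557.3, 146.8, 8.9]
tcp_rot: [-180.0, 0.0, 81.2]
force: [0.0, -0.5, -0.2]
grip_width: 16.7
finger_force: 0.0
```

servo_tool:
  rows:
    - {"travel": [-0.0015,0,0],"rot": [0,0,0]}
    - {"travel": [-0.003,0,0],"rot": [0,0,0]}
    - {"travel": [-0.003,0,0],"rot": [0,0,0]}

```text
clock: 10.25
eef_pos: [557.0, 144.5, 9.0]
tcp_rot: [-180.0, 0.0, 81.2]
force: [0.3, 0.9, -0.1]
grip_width: 16.8
finger_force: 0.0
```

servo_tool:
  rows:
    - {"travel": [-0.0015,0,0],"rot": [0,0,0]}
    - {"travel": [-0.003,0,0],"rot": [0,0,0]}
    - {"travel": [-0.003,0,0],"rot": [0,0,0]}

```text
clock: 10.55
eef_pos: [556.6, 142.1, 8.9]
tcp_rot: [-180.0, 0.0, 81.2]
force: [-0.1, 0.1, -0.9]
grip_width: 16.4
finger_force: 0.0
```

servo_tool:
  rows:
    - {"travel": [-0.0015,0,0],"rot": [0,0,0]}
    - {"travel": [-0.003,0,0],"rot": [0,0,0]}
    - {"travel": [-0.003,0,0],"rot": [0,0,0]}

```text
clock: 10.85
eef_pos: [556.3, 139.8, 9.0]
tcp_rot: [-180.0, 0.0, 81.2]
force: [-0.1, -0.1, -0.1]
grip_width: 16.7
finger_force: 0.0
```

servo_tool:
  rows:
    - {"travel": [-0.0015,0,0],"rot": [0,0,0]}
    - {"travel": [-0.003,0,0],"rot": [0,0,0]}
    - {"travel": [-0.003,0,0],"rot": [0,0,0]}

```text
clock: 11.15
eef_pos: [555.9, 137.4, 9.0]
tcp_rot: [-180.0, 0.0, 81.2]
force: [-0.2, -0.4, 0.2]
grip_width: 16.7
finger_force: 0.0
```

servo_tool:
  rows:
    - {"travel": [-0.0015,0,0],"rot": [0,0,0]}
    - {"travel": [-0.003,0,0],"rot": [0,0,0]}
    - {"travel": [-0.003,0,0],"rot": [0,0,0]}

```text
clock: 11.45
eef_pos: [555.5, 135.0, 8.9]
tcp_rot: [-180.0, 0.0, 81.2]
force: [-0.2, 0.1, -1.1]
grip_width: 16.6
finger_force: 0.0
```

servo_tool:
  rows:
    - {"travel": [-0.0015,0,0],"rot": [0,0,0]}
    - {"travel": [-0.003,0,0],"rot": [0,0,0]}
    - {"travel": [-0.003,0,0],"rot": [0,0,0]}

```text
clock: 11.75
eef_pos: [555.2, 132.7, 9.0]
tcp_rot: [-180.0, 0.0, 81.2]
force: [-0.6, 0.4, 0.2]
grip_width: 16.5
finger_force: 0.0
```

servo_tool:
  rows:
    - {"travel": [-0.0015,0,0],"rot": [0,0,0]}
    - {"travel": [-0.003,0,0],"rot": [0,0,0]}
    - {"travel": [-0.003,0,0],"rot": [0,0,0]}

```text
clock: 12.05
eef_pos: [554.8, 130.3, 9.0]
tcp_rot: [-180.0, 0.0, 81.2]
force: [-0.5, 0.6, 0.6]
grip_width: 16.6
finger_force: 0.0
```

servo_tool:
  rows:
    - {"travel": [-0.0015,0,0],"rot": [0,0,0]}
    - {"travel": [-0.003,0,0],"rot": [0,0,0]}
    - {"travel": [-0.003,0,0],"rot": [0,0,0]}

```text
clock: 12.35
eef_pos: [554.4, 127.9, 9.0]
tcp_rot: [-180.0, 0.0, 81.2]
force: [-0.5, -0.7, -0.1]
grip_width: 16.4
finger_force: 0.0
```

servo_tool:
  rows:
    - {"travel": [-0.0015,0,0],"rot": [0,0,0]}
    - {"travel": [-0.003,0,0],"rot": [0,0,0]}
    - {"travel": [-0.003,0,0],"rot": [0,0,0]}

```text
clock: 12.65
eef_pos: [554.0, 125.5, 9.0]
tcp_rot: [-180.0, 0.0, 81.2]
force: [-0.5, 1.2, -0.0]
grip_width: 16.7
finger_force: 0.0
```

servo_tool:
  rows:
    - {"travel": [-0.0015,0,0],"rot": [0,0,0]}
    - {"travel": [-0.0025,0,0],"rot": [0,0,0]}
    - {"travel": [-0.0025,0,0],"rot": [0,0,0]}

```text
clock: 12.95
eef_pos: [553.7, 123.6, 9.0]
tcp_rot: [-180.0, 0.0, 81.2]
force: [-0.5, 0.2, -0.8]
grip_width: 15.8
finger_force: 0.1
```

```bash
cat >> h.py <<'E'
def shift(n,ref,roi):
    im=manip.capture(n)[:,:,::-1];r=cv2.imread(ref);a,b,c,d=roi
    g=lambda i:cv2.cvtColor(np.ascontiguousarray(i[a:b,c:d]),cv2.COLOR_BGR2GRAY).astype(np.float32)
    print(n,cv2.phaseCorrelate(g(r),g(im),cv2.createHanningWindow((d-c,b-a),cv2.CV_32F)));return im
E
python3 - <<'E'
from h import *
cv2.imwrite('pics/t4f.png',shift('top','pics/top0.png',(125,215,325,420)))
cv2.imwrite('pics/s4f.png',shift('scene','pics/scene0.png',(145,245,215,325)))
E
```

```text
top ((-0.02129402100089095, 0.026214698714788653), 1.0843359695540533)
scene ((-0.004147928506966991, 0.021523945703975755), 0.9734543929100037)
```

The cabinet hasn't moved (image shift under 0.03 px), so I'll continue.

servo_tool:
  rows:
    - {"travel": [-0.0015,0,0],"rot": [0,0,0]}
    - {"travel": [-0.0025,0,0],"rot": [0,0,0]}
    - {"travel": [-0.0025,0,0],"rot": [0,0,0]}

```text
clock: 13.35
eef_pos: [553.6, 122.2, 9.0]
tcp_rot: [180.0, -0.0, 81.2]
force: [0.1, 1.7, 0.2]
grip_width: 16.5
finger_force: 1.2
```

servo_tool:
  rows:
    - {"travel": [-0.0015,0,0],"rot": [0,0,0]}
    - {"travel": [-0.0025,0,0],"rot": [0,0,0]}
    - {"travel": [-0.0025,0,0],"rot": [0,0,0]}

```text
clock: 13.65
eef_pos: [553.2, 120.6, 9.0]
tcp_rot: [180.0, -0.1, 81.2]
force: [-0.0, 4.0, -0.5]
grip_width: 16.7
finger_force: 2.5
```

servo_tool:
  rows:
    - {"travel": [-0.0015,0,0],"rot": [0,0,0]}
    - {"travel": [-0.0025,0,0],"rot": [0,0,0]}
    - {"travel": [-0.0025,0,0],"rot": [0,0,0]}

```text
clock: 13.95
eef_pos: [552.7, 118.7, 9.0]
tcp_rot: [-180.0, -0.1, 81.2]
force: [-0.1, 5.7, -0.1]
grip_width: 16.4
finger_force: 2.5
```

```bash
python3 - <<'E'
from h import *
cv2.imwrite('pics/t5f.png',shift('top','pics/top0.png',(125,215,325,420)))
shift('scene','pics/scene0.png',(145,245,215,325))
shift('scene','pics/s4f.png',(205,245,240,300))
s=manip.observe();print(s['force'],s['eef_pos'])
E
```

```text
top ((0.6469092334362401, 0.027239894191644964), 0.9292771387983252)
scene ((-0.1500145192471365, -0.20113813013845316), 0.9874275898933411)
scene ((-0.0587335116697183, -0.3749165140087136), 1.0924580264091492)
[-0.11706931  4.79992092 -0.67110722] [552.74964015 118.69208102   8.99415518]
```

The force rises clearly to about 5 N, and the cabinet top has moved at most about 2 mm, so the wedge is snug. I'll back off, lift, and check.

servo_tool:
  rows:
    - {"travel": [0.005,0,0],"rot": [0,0,0]}
    - {"travel": [0.015,0,0],"rot": [0,0,0]}
    - {"travel": [0.04,0,0],"rot": [0,0,0]}
    - {"travel": [0.07,0,0],"rot": [0,0,0]}
    - {"travel": [0.075,0,0],"rot": [0,0,0]}
    - {"travel": [0.075,0,-0.06],"rot": [0,0,0]}
    - {"travel": [0.075,0,-0.12],"rot": [0,0,0]}
    - {"travel": [0.075,0,-0.18],"rot": [0,0,0]}
    - {"travel": [0.075,0,-0.22],"rot": [0,0,0]}
    - {"travel": [0.075,0,-0.22],"rot": [0,0,0]}
    - {"travel": [0.075,0,-0.22],"rot": [0,0,0]}
  fingers: -1

```text
clock: 15.2
eef_pos: [562.3, 176.5, 185.6]
tcp_rot: [179.9, 0.0, 81.2]
force: [-0.7, 0.2, -0.1]
grip_width: 0.8
finger_force: 0.0
```

```bash
python3 - <<'E'
from h import *
cv2.imwrite('pics/t6f.png',shift('top','pics/top0.png',(125,215,325,420)))
cv2.imwrite('pics/s6f.png',shift('scene','pics/scene0.png',(145,245,215,325)))
s=manip.observe();print(s['clock'],s['eef_pos'],s['force'])
json.dump({'p':s['eef_pos'].tolist(),'yaw':81.2},open('cmd.json','w'))
goal([534,11,175],81.2)
im=cv2.imread('pics/t6f.png');cv2.imwrite('pics/t6.png',cv2.resize(im[130:230,260:400],None,fx=5,fy=5,interpolation=cv2.INTER_CUBIC))
E
```

```text
top ((0.7986684267101722, 0.011233976313675953), 0.880486680843212)
scene ((-0.2030669883094589, -0.26650240893025057), 0.9820351368586222)
15.3 [560.47998022 176.40789893 182.73114052] [-0.01862787  0.02314914 -0.61751547]
travel [-0.2094, -0.0011, 0.0097] rotz -0.0 cmd [533.98  10.99 174.97] 81.2 dist 168
```

View pics/t6.png

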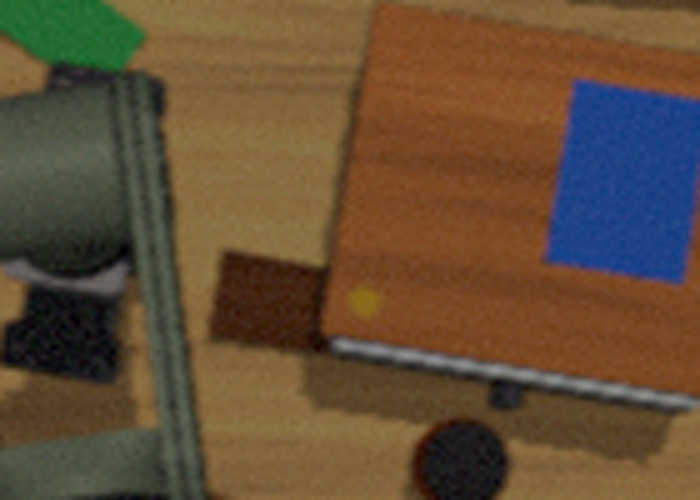

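The wedge sits straight under the foot with the gripper clear of it, and the dot is now at crop (365,302), world about (534, 9). Now to the press.

servo_tool:
  rows:
    - {"travel": [-0.05,0,0],"rot": [0,0,0]}
    - {"travel": [-0.1,-0.001,0],"rot": [0,0,0]}
    - {"travel": [-0.16,-0.001,0],"rot": [0,0,0]}
    - {"travel": [-0.2115,-0.001,0.01],"rot": [0,0,0]}
    - {"travel": [-0.2115,-0.001,0.01],"rot": [0,0,0]}
    - {"travel": [-0.2115,-0.001,0.01],"rot": [0,0,0]}
    - {"travel": [-0.2115,-0.001,0.01],"rot": [0,0,0]}

```text
clock: 16.0
eef_pos: [534.7, 10.8, 175.7]
tcp_rot: [-179.9, -0.0, 81.2]
force: [0.8, -1.0, -0.2]
grip_width: 0.3
finger_force: 0.0
```

```bash
python3 - <<'E'
from h import *
s=manip.observe();print(s['clock'],s['eef_pos'],s['force'])
im=manip.capture('wrist')[:,:,::-1];C=cam('wrist',s);print('tcp px',proj(C,[s['eef_pos']-[0,0,25]]),'dot px pred',proj(C,[[534,9,150]]))
hs=cv2.cvtColor(np.ascontiguousarray(im),cv2.COLOR_BGR2HSV)
m=((hs[:,:,0]>17)&(hs[:,:,0]<28)&(hs[:,:,1]>150)).astype(np.uint8)
n,l,st,ce=cv2.connectedComponentsWithStats(m)
for i in range(1,n):
    if st[i,4]>80:print(st[i],ce[i],ray(C,[ce[i]],[150]))
cv2.imwrite('pics/w7.png',im)
E
```

```text
16.0 [534.72882188  10.837299   175.74845177] [ 0.75546113 -0.993282   -0.17708794]
tcp px [[319.11923926 228.65145782]] dot px pred [[318.42323258 231.20472753]]
[    0     0   640   296 82607] [264.43719055 122.65454501] [[512.94157722  79.66375227 150.        ]]
[321   0  15  17 133] [328.54887218   7.11278195] [[558.96840064 134.60260185 150.        ]]
[387   0  10  53 211] [391.92890995  24.30331754] [[592.12721108 120.80228755 150.        ]]
[250  75  13  34  96] [255.67708333  91.9375    ] [[511.20724818  97.32253321 150.        ]]
[609 135   6  33  83] [611.12048193 151.4939759 ] [[713.62795566  31.87569453 150.        ]]
[ 33 218  15  38  83] [ 39.91566265 236.46987952] [[359.04735391  32.18586873 150.        ]]
[310 280   7  72 368] [312.59782609 314.01086957] [[521.2880253  -47.81149194 150.        ]]
[323 280   6  72 351] [325.86894587 313.8974359 ] [[530.06869649 -49.05949396 150.        ]]
[  36  321  406   63 8900] [203.56179775 365.65674157] [[440.00653422 -75.96753893 150.        ]]
```

View pics/w7.png

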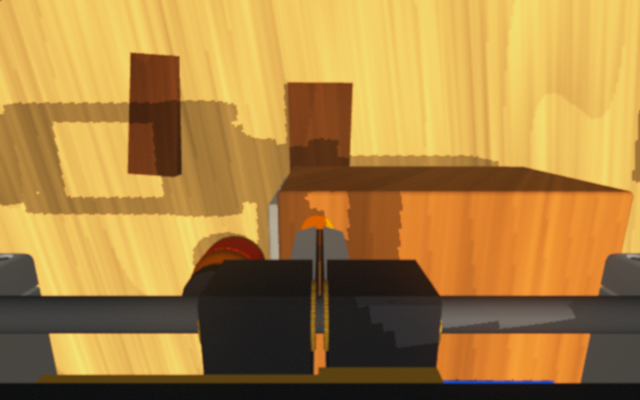

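The wrist view shows the dot at about (317,228), right behind the closed fingertips, with the wedge at (320,125) in line with it. Now I press down.

servo_tool:
  rows:
    - {"travel": [0.001,0,0.01],"rot": [0,0,0]}
    - {"travel": [0.001,0,0.02],"rot": [0,0,0]}
    - {"travel": [0.001,0,0.026],"rot": [0,0,0]}
    - {"travel": [0.001,0,0.028],"rot": [0,0,0]}
    - {"travel": [0.001,0,0.028],"rot": [0,0,0]}

```text
clock: 16.55
eef_pos: [535.2, 11.0, 154.0]
tcp_rot: [-179.9, 0.0, 81.2]
force: [-0.4, 0.2, 0.4]
grip_width: 0.1
finger_force: 0.0
```

servo_tool:
  rows:
    - {"travel": [0,0,0.001],"rot": [0,0,0]}
    - {"travel": [0,0,0.002],"rot": [0,0,0]}
    - {"travel": [0,0,0.002],"rot": [0,0,0]}

```text
clock: 16.85
eef_pos: [535.6, 10.7, 153.1]
tcp_rot: [180.0, 0.0, 81.2]
force: [0.1, -0.7, -0.2]
grip_width: 0.3
finger_force: 0.0
```

servo_tool:
  rows:
    - {"travel": [0,0,0.001],"rot": [0,0,0]}
    - {"travel": [0,0,0.001],"rot": [0,0,0]}

```text
clock: 17.05
eef_pos: [535.5, 10.8, 152.2]
tcp_rot: [180.0, 0.0, 81.2]
force: [-0.1, -0.1, 0.1]
grip_width: 0.2
finger_force: 0.0
```

servo_tool:
  rows:
    - {"travel": [0,0,0.001],"rot": [0,0,0]}
    - {"travel": [0,0,0.001],"rot": [0,0,0]}

```text
clock: 17.25
eef_pos: [535.4, 10.8, 151.3]
tcp_rot: [-180.0, 0.0, 81.2]
force: [0.4, 0.1, -0.1]
grip_width: 0.5
finger_force: 0.0
```

servo_tool:
  rows:
    - {"travel": [0,0,0.001],"rot": [0,0,0]}
    - {"travel": [0,0,0.001],"rot": [0,0,0]}

```text
clock: 17.45
eef_pos: [535.4, 10.8, 150.4]
tcp_rot: [-180.0, 0.0, 81.2]
force: [-1.0, 0.4, -1.0]
grip_width: 0.6
finger_force: 0.0
```

servo_tool:
  rows:
    - {"travel": [0,0,0.0006],"rot": [0,0,0]}
    - {"travel": [0,0,0.0006],"rot": [0,0,0]}

```text
clock: 17.65
eef_pos: [535.5, 10.8, 150.3]
tcp_rot: [180.0, 0.0, 81.2]
force: [-0.9, 0.8, 1.3]
grip_width: 0.6
finger_force: 0.8
```

servo_tool:
  rows:
    - {"travel": [0,0,0.0006],"rot": [0,0,0]}
    - {"travel": [0,0,0.0006],"rot": [0,0,0]}

```text
clock: 17.85
eef_pos: [535.5, 10.8, 150.3]
tcp_rot: [180.0, 0.0, 81.2]
force: [-2.0, 0.7, 3.8]
grip_width: 0.5
finger_force: 2.6
```

servo_tool:
  rows:
    - {"travel": [0,0,0.0006],"rot": [0,0,0]}
    - {"travel": [0,0,0.001],"rot": [0,0,0]}
    - {"travel": [0,0,0.001],"rot": [0,0,0]}

```text
clock: 18.15
eef_pos: [535.5, 10.8, 150.2]
tcp_rot: [180.0, 0.0, 81.2]
force: [-3.4, 0.2, 9.4]
grip_width: 0.4
finger_force: 4.4
```

servo_tool:
  rows:
    - {"travel": [0,0,0.0006],"rot": [0,0,0]}
    - {"travel": [0,0,0.0008],"rot": [0,0,0]}
    - {"travel": [0,0,0.0008],"rot": [0,0,0]}

```text
clock: 18.45
eef_pos: [535.5, 10.8, 150.2]
tcp_rot: [180.0, 0.0, 81.2]
force: [-5.2, 1.2, 11.2]
grip_width: 0.2
finger_force: 5.8
```

```bash
python3 - <<'E'
from h import *
shift('top','pics/t6f.png',(130,180,345,420));shift('scene','pics/s6f.png',(145,245,215,325))
shift('scene','pics/scene0.png',(145,245,215,325))
s=manip.observe();print(s['clock'],s['eef_pos'],s['force'])
E
```

```text
top ((0.6217950141491002, 0.017902496211039676), 0.9647456410725912)
scene ((0.17314715333630204, 0.15248463275138135), 0.6760507992108663)
scene ((-0.24443636964169002, -0.22602967336350588), 0.6498056573867798)
18.6 [535.55217243  10.82051809 150.2178159 ] [-5.5127817   0.0774789  11.78992196]
```

servo_tool:
  rows:
    - {"travel": [0,-0.0005,0],"rot": [0,0,0]}
    - {"travel": [0,-0.001,0],"rot": [0,0,0]}
    - {"travel": [0,-0.001,0],"rot": [0,0,0]}
    - {"travel": [0,-0.001,0],"rot": [0,0,0]}

```text
clock: 19.0
eef_pos: [535.5, 10.8, 150.2]
tcp_rot: [179.9, 0.0, 81.2]
force: [-3.0, 0.6, 10.7]
grip_width: 0.2
finger_force: 5.0
```

```bash
python3 - <<'E'
from h import *
im=manip.capture('scene')[:,:,::-1];cv2.imwrite('pics/s8.png',cv2.resize(im[120:280,180:400],None,fx=3.6,fy=3.6,interpolation=cv2.INTER_CUBIC))
s=manip.observe();print(s['clock'],s['eef_pos'],s['force'])
E
```

```text
19.05 [535.52175209  10.83647171 150.22449411] [-3.79558611  0.35653268  9.22060981]
```

View pics/s8.png

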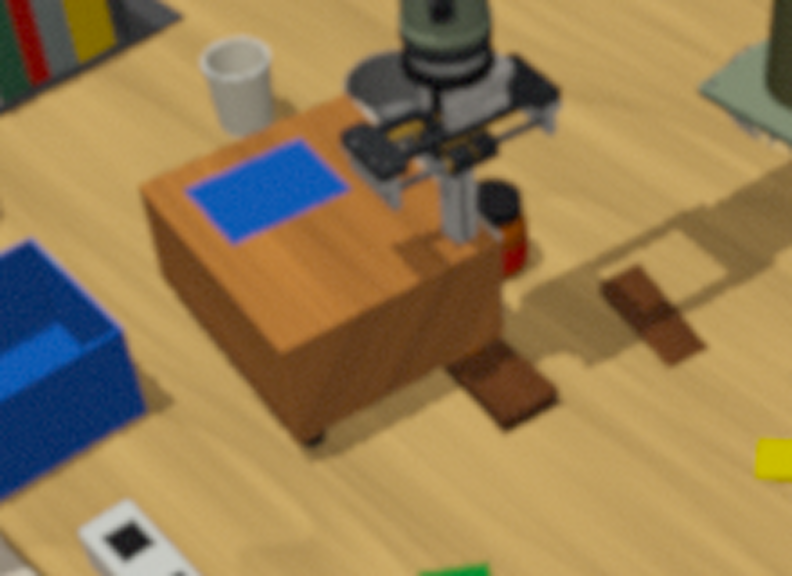

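The scene view shows the fingertips pressing the corner at (458,238), with the wedge under that foot at (500,385) and the bystanders in view (jar, cup and mug) undisturbed. The force is steady at about 10 N and the corner does not give, so I'll hand in.

```bash
python3 -c "
from cell import manip
print(manip.hand_in())"
```

```text
the job is handed in; nothing more can be done
None
```

The wedge is under the orange foot and the job is handed in while pressing the dot at about 10 N; the corner gave only about 0.1 mm, though the wedge push moved the cabinet by up to about 2.5 mm.

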